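# Fetch the skimmer from behind the turner into the revolving caddy

## Robot

A 6-joint arm with a two-finger parallel gripper is mounted at the origin on a cart in front of the work surface, level with it; the furniture and walls round the work are solid. World frame = base frame: x ahead of the robot, y to its left, z up, the work surface at z = 0. Lengths are in mm, angles in rad, forces in N, time in s.
With the tool pointing down it reaches from about 275 to 825 mm from the base axis. Payload 4.9 kg.
Tool frame: the origin (TCP) lies at the very end of the fingers, on their centre line; the grasp point (between the pads) lies 19 mm behind it; z points along the fingers, y is the line along which they close (so a half turn about z gives the same grasp; the last joint's range is limited). The gripper opens to 85 mm and grips with 20 to 120 N. Pads are 22 mm wide; open, the fingers measure 114 mm over their backs; the gripper's body (76 mm by 85 mm) begins 54 mm behind the grasp point. The pads swing forward as they close: fully open they stand 13 mm farther back than shut.
Start: joints at [-1.401, 0.326, -0.193, 1.052, 0, 1.437], TCP at [164.543, -524.828, 231.281] pointing down, gripper open.
Joint ranges: [-2.65, 2.65], [-0.97, 1.79], [-1.3, 1.35], [-1.93, 2.1], [-1.47, 1.37], [-3.14, 3.14]. Speed limits (rad/s): [2.57, 2.57, 3.14, 3.14, 3.14, 3.14].

## Interface

Orientations are given as [roll, pitch, yaw] about the fixed x, y, z axes, in that order (R = Rz(yaw) Ry(pitch) Rx(roll)).
In Python, from bench import bot, solve_ik, imaging gives the robot as it stands. Calls block until the motion is done:
- bot.move_ptp(position, orientation): joint-space move of the TCP to a pose.
- bot.movel(position, rot=None, max_speed=150, threshold=None): straight line of the TCP; rot=None keeps the orientation; max_speed is the mean speed in mm/s. With threshold (N) it stops when the force on the tool has changed by that much, and returns True; else False.
- bot.move_j(angles): joint-space move.
- bot.grip(opening, effort=None): opening from 0.0 (shut) to 1.0 (fully open); effort is the grip in N (None keeps the last); returns when the fingers have stopped.
- bot.dwell(seconds).
- solve_ik(position, orientation): joint angles nearest the present ones, or None.
- bot.get_state(): the state.
- imaging.capture(name): name is "side" or "top" or "wrist"; returns the picture (384x512x3 uint8, blue, green, red); there is no depth.
- imaging.camera_model(name): a dict with "K" (3x3 intrinsics, pixels), "position" and "rotation" of the camera in the world. Camera axes: x right, y up, looking along -z (the intrinsics and any distortion apply to the point x, -y, -z); pixel columns grow to the right and rows downward; lengths in mm; the calibration is good to about 2 mm. A picture is of the moment at which its call begins: read the wrist's pose just before it. camera_model takes no time and is no camera call; for the wrist camera it gives the pose at the moment of the call.
A pose or a line that the arm cannot do raises bot.IKError and nothing moves.
- bot.sign_off(): hands the job in; it is judged then, once.
The state is a dict: "t": time; "qpos": joint angles; "joint_velocities": joint speeds; "effort": joint torques, N m; "tcp_pos": TCP position; "orientation": TCP orientation; "contact_force": force on the tool from outside, world axes, zero at the start; "wrist_torque": the same for the moment, N m; "opening": opening from 0.0 (shut) to 1.0 (fully open); "gripper_force": force on a finger pad.
Only numpy, scipy, OpenCV 4.12 (cv2) and the standard library are available. Lean on these libraries where they do the work, as an engineer would, in place of code of your own. Each camera call takes 0.05 s, during which the arm holds its last target. There are 200 camera calls.

## Task

The wire skimmer hangs at the back of the crowded hook, behind the slotted turner. Hang the turner on the empty hook, then take the skimmer down and stand it head down in the empty compartment of the revolving caddy, letting go gently and without turning the caddy. Disturb nothing else.

Things in the scene. Friction and masses are not known exactly. Their poses are not given: they have to be found in the camera images.
- rack: fixed wooden rack, 154 mm wide (y), 125 deep (x), 330 high; origin at the centre of its underside on the worktop, front faces -x. A 10 mm steel rail runs along y at x -45, z 250 mm and carries two hooks about 90 mm apart; hooks swap sides, and rack and caddy swap sides, from start to start
- shelf_edge (a point): middle of the lower front edge of the rack's shelf, which lies over the rail (a wire guard 25 mm high and jars stand on it). Because of it the utensil at the back of a hook cannot be gripped straight down; a tool leaning 25 to 30 degrees, its top towards the prong's tip, passes between shelf and prong tip
- hook_full: steel prong hook fixed on the rail; carries the turner in front (54 mm out from the rail's axis) and the skimmer behind it (29 mm out). Origin on the rail's axis at the prong's root; the 6 mm thick prong runs level along -x for 66 mm, then turns up to the tip at x -72, whose top is 8 mm above the prong's axis. z up
- hook_spare: the empty hook, same form and axes as hook_full
- spare_tip (a point): top of the upturned tip of the empty hook
- turner: loose steel slotted turner, 200 mm long, 100 g: flat 3 mm blade, 72 wide (y), 74 long, ending 190 mm below the origin. Origin: just under the arch of its loop handle, where the prong's axis runs when it hangs. When hanging, z is up, x points along the prong to the rail, y across the flat
- turner_grip (a point): where to grip the turner, 4 mm below its origin: its handle is a loop of two parallel upright 7 mm round bars, 33 mm over the outsides (y), 19 mm clear between them, straight from 4 mm below the origin down to the head at 100 mm, closed by an arch 10 mm above the origin. Grip across the two bars from outside; the prong then passes between the fingers
- skimmer: loose steel wire skimmer, 192 mm long, 90 g, with the same loop handle, origin and axes as the turner; its head is a round shallow wire net 69 mm across, 12 mm deep (bulging to +x), centred 148 mm below the origin, lowest point 182 mm below it
- skimmer_grip (a point): where to grip the skimmer, 4 mm below its origin, across the two bars of its loop handle (33 mm, along y)
- skimmer_head (a point): centre of the skimmer's round head; axes as the skimmer's
- caddy_foot: fixed grey foot plate of the caddy, 132 mm across; origin at the centre of its underside on the worktop, below the caddy's axis
- caddy (a joint): angle of the white round caddy about its upright axis, rad, anticlockwise from above; it turns almost freely. At 0 the middle of the empty compartment lies on the -x side of the axis, towards the robot. Three dividers 3.5 mm thick make three equal compartments; the two others hold a wooden spoon (top 325 mm above the worktop) and a peeler (195 mm)
- bay (a point): point on the floor in the middle of the empty compartment, 42 mm from the caddy's axis, 18.5 mm above the worktop; its -x axis points outwards from the caddy's axis through it, z up. The skimmer fits here with its flat (its y) square to that direction, so y along the bay's y
- rim (a point): top of the caddy's rim at the middle of the empty compartment, 127.5 mm above the worktop (dividers 123.5). The tub is 148 mm across at the rim, wall 4 mm; a compartment is a 120 degree sector
- jar: spice jar 46 mm across, 106 high, on the rack's shelf; origin at the centre of its underside
- mill: grey mill 44 mm across, 90 high, on the rack's shelf; origin at the centre of its underside
- tin: tin 76 mm across, 58 high, on the rack's bottom board behind the hanging utensils; origin at the centre of its underside
- lemon: lemon 83 mm long, 58 high, on the worktop in front of the sink; origin at its underside
- garlic: garlic bulb 60 mm across, 58 high, on the worktop in front of the sink; origin at its underside

How it is judged (in metres and radians):
On the way:
1. the turner hangs on the empty hook, let go, while the skimmer still hangs on its own hook (x of turner in the frame of hook_spare between -0.072 and -0.008 m and y of turner in the frame of hook_spare between -0.012 and 0.012 m and z of turner in the frame of hook_spare between -0.006 and 0.008 m and angle between turner's own z axis and vertical below 0.3 rad and contact force between the fingers and turner below 0.05 N and distance of skimmer from where it was at the start of the episode below 0.03 m), for 0.2 s.
At the end, for the whole second after the job is handed in: Turner free on the formerly empty hook (prong under its arch, 8 to 72 mm from the rail's axis, upright within 17 deg); skimmer head down in the empty compartment (head centre within 35 mm of its middle, 20 to 50 mm above the floor, leaning under 40 deg); both let go, at rest (x of turner in the frame of hook_spare between -0.072 and -0.008 m and y of turner in the frame of hook_spare between -0.012 and 0.012 m and z of turner in the frame of hook_spare between -0.006 and 0.008 m and angle between turner's own z axis and vertical below 0.3 rad and contact force between the fingers and turner below 0.05 N and linear speed of each of turner, skimmer below 0.03 m/s and horizontal distance between skimmer_head and bay below 0.035 m and z of skimmer_head in the frame of bay between 0.02 and 0.05 m and angle between skimmer's own z axis and vertical below 0.7 rad and contact force between the fingers and skimmer below 0.05 N); the robot touches nothing.
It fails at once if the caddy is turned by more than about 16 degrees (its empty compartment's middle moves 12 mm) (distance of bay from where it was at the start of the episode above 0.012 m).
It fails at once if the skimmer is dropped or thrust into the caddy (struck with more than 15 N) (contact force between skimmer and caddy_foot above 15 N).
It fails at once if a jar, the mill, the tin, the lemon or the garlic is moved by more than 30 mm (distance of any of jar, mill, tin, lemon, garlic from where it was at the start of the episode above 0.03 m).
It also fails if it takes over 58 s, if anything falls off the work surface, if the arm or the gripper's body presses on something with over 40 N, if the wrist force passes 120 N, or if a joint passes its speed limit or range.

## Working session

There is one attempt and no reset: what is moved stays moved. The work goes in short steps, each a Python script; the robot and the scene stay as the last script left them, time stands still between calls to the robot, and variables do not carry over. Pictures are saved under pics/ and viewed, at most 10 in all, crops included, and the job is handed in when it is done.

```bash
mkdir -p pics; ls; python3 - <<'E'
from bench import bot, imaging
import cv2,numpy as np
for n in("side","top","wrist"):
    cv2.imwrite(f"pics/{n}0.png",imaging.capture(n)); m=imaging.camera_model(n); print(n,{k:np.round(v,3).tolist() if not isinstance(v,str) else v for k,v in m.items()})
a=cv2.imread("pics/side0.png");b=cv2.imread("pics/top0.png")
cv2.imwrite("pics/s.png",cv2.resize(a,(800,600),interpolation=cv2.INTER_CUBIC));cv2.imwrite("pics/t.png",cv2.resize(b,(800,600),interpolation=cv2.INTER_CUBIC))
print(bot.get_state())
E
```

```text
pics
side {'K': [[475.742, 0.0, 257.672], [0.0, 475.742, 193.565], [0.0, 0.0, 1.0]], 'position': [107.492, -1203.508, 789.237], 'rotation': [1.128, 0.003, -0.364]}
top {'K': [[371.102, 0.0, 255.842], [0.0, 371.102, 198.026], [0.0, 0.0, 1.0]], 'position': [481.979, -62.369, 1244.194], 'rotation': [0.062, -0.02, -1.596]}
wrist {'K': [[298.547, 0.0, 254.408], [0.0, 298.547, 189.941], [0.0, 0.0, 1.0]], 'position': [233.511, -502.346, 372.667], 'rotation': [-0.288, 0.001, -1.268]}
{'t': 0.15, 'qpos': array([-1.40120945e+00,  3.26759562e-01, -1.93322178e-01,  1.05201628e+00,
        4.09004465e-05,  1.43660209e+00]), 'joint_velocities': array([ 0.00133439, -0.00258257,  0.0036263 , -0.0003607 , -0.00103581,
        0.00048141]), 'effort': array([ 5.68646210e-04, -4.43701816e+01,  2.62666082e+01,  1.04137429e-02,
       -1.33278700e-04,  4.17549430e-06]), 'tcp_pos': array([ 164.47462285, -524.38251955,  230.70153886]), 'orientation': array([-3.14030814e+00, -2.14687829e-04,  3.03780951e-01]), 'contact_force': array([ 0.34128598, -0.02591375, -0.09583067]), 'wrist_torque': array([-0.02434928, -0.00855535, -0.04769526]), 'gripper_force': 0.0, 'opening': 1.0008203451492241}
```

View pics/s.png

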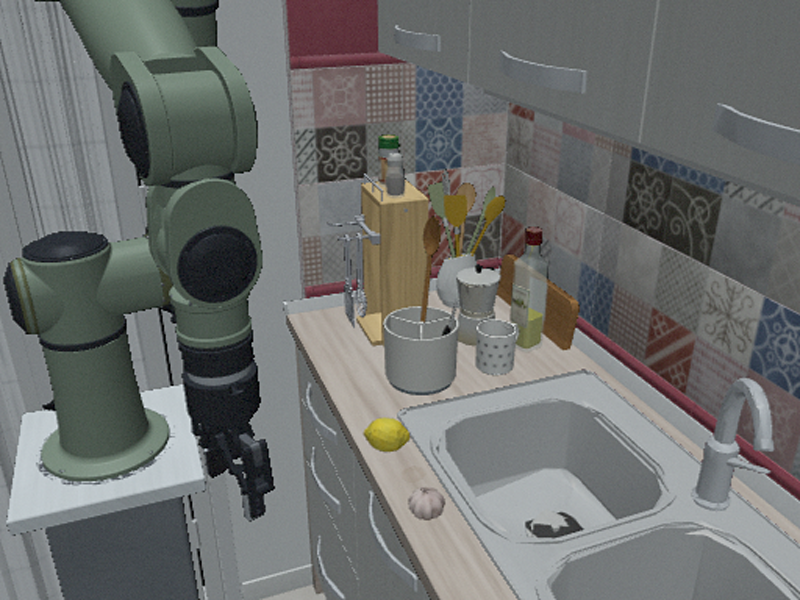

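View pics/t.png

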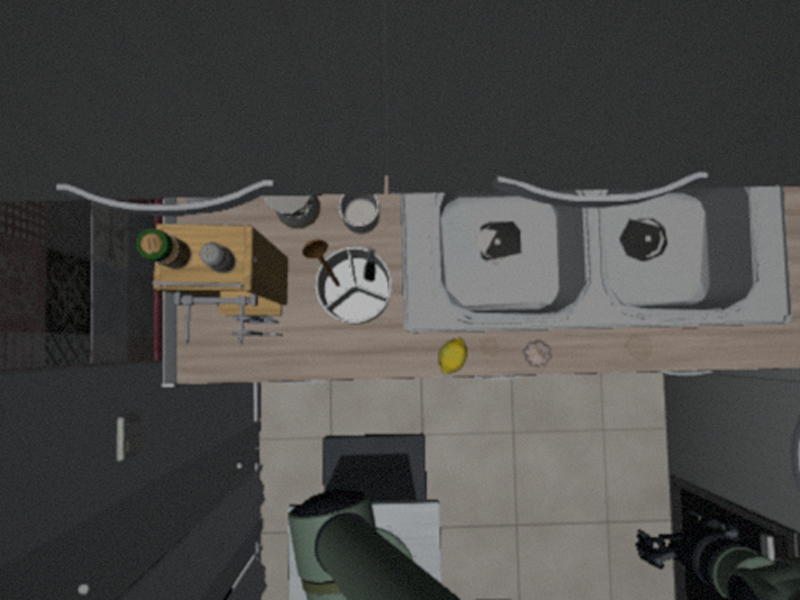

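Rack on the left (+y), with the full hook nearest the caddy; the spare hook is farther left. Top view (800-scale): spare prong ~(190,320), full hook ~(240,325), caddy centre ~(354,285). I'll enlarge both.

```bash
python3 - <<'E'
import cv2
b=cv2.imread("pics/top0.png")[140:240,92:262];a=cv2.imread("pics/side0.png")[80:260,200:310]
cv2.imwrite("pics/tc.png",cv2.resize(b,None,fx=4.7,fy=4.7,interpolation=cv2.INTER_CUBIC))
cv2.imwrite("pics/sc.png",cv2.resize(a[40:140],None,fx=6,fy=6,interpolation=cv2.INTER_CUBIC))
E
```

```text
(no output)
```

View pics/tc.png

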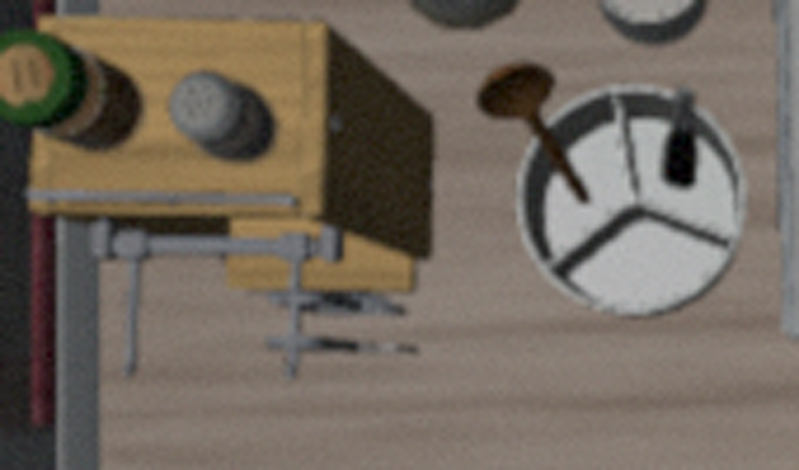

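View pics/sc.png

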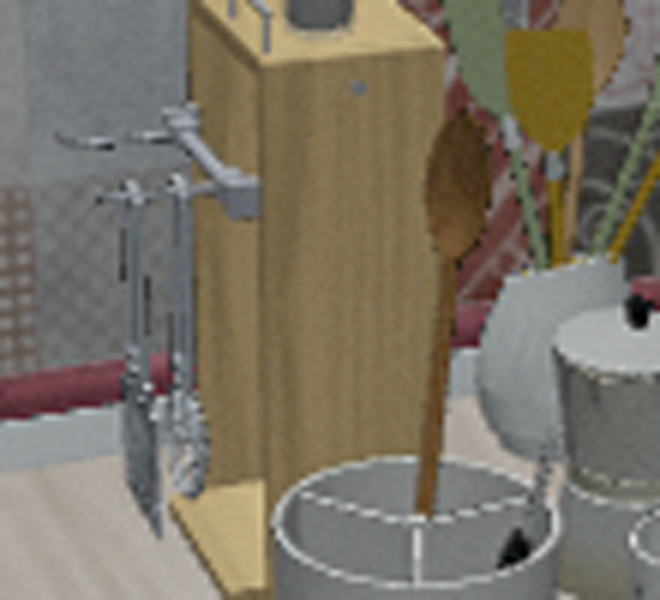

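```bash
cat > h.py <<'E'
import numpy as np, cv2
from scipy.spatial.transform import Rotation as R
from bench import bot, solve_ik, imaging
def ray(m,u,v):
    d=np.linalg.inv(m["K"])@[u,v,1]; d=np.array([d[0],-d[1],-d[2]])
    return np.array(m["position"]),R.from_euler('xyz',m["rotation"]).as_matrix()@d
def atz(m,u,v,z):
    p,d=ray(m,u,v); return p+d*(z-p[2])/d[2]
def proj(m,P):
    c=R.from_euler('xyz',m["rotation"]).as_matrix().T@(np.asarray(P,float)-m["position"]); q=np.asarray(m["K"])@[c[0],-c[1],-c[2]]
    return q[:2]/q[2]
E
python3 - <<'E'
from h import *
m=imaging.camera_model("top");print({k:v for k,v in m.items() if k not in("K","position","rotation")})
T=lambda u,v,z:atz(m,92+u/4.7,140+v/4.7,z)
for n,u,v,z in [("froot",295,243,250),("ftip",291,374,258),("sroot",133,243,250),("stip",130,374,258),("rim",631,201,127.5),("hub",640,210,123.5),("d1",618,92,123.5),("d2",730,242,123.5),("d3",560,270,123.5),("rackFR",325,215,330),("rackFL",30,212,330),("rackBR",325,20,330),("turn",285,345,257),("skim",285,300,257),("bR",413,290,12),("lem",0,0,0)]:
    print(n,np.round(T(u,v,z)[:2],1))
s=imaging.camera_model("side")
S=lambda P:np.round((proj(s,P)-[200,120])*6)
F=T(295,243,250);F[2]=250;t=T(291,374,258)
print("side froot",S(F),"ftip",S(t),"stip",S(T(130,374,258)),"rim",S(T(631,201,127.5)),"hub",S(T(640,210,123.5)), "rackFR",S(T(325,215,330)))
E
```

```text
{}
froot [566.3 186.4]
ftip [491.9 187.2]
sroot [568.5 277.9]
stip [494.1 277. ]
rim [598.7   2.2]
hub [593.2  -3.3]
d1 [670.2   9.4]
d2 [571.2 -60.7]
d3 [555.7  48.8]
rackFR [573.9 150.6]
rackFL [579.  303.8]
rackBR [677.1 149.7]
turn [508.3 190.7]
skim [533.6 190.5]
bR [551.3 163.5]
lem [766.9 457.4]
side froot [228. 186.] ftip [ 95. 189.] stip [ 54. 137.] rim [409. 520.] hub [403. 534.] rackFR [261.  62.]
```

```bash
python3 - <<'E'
from h import *
s=imaging.camera_model("side")
print("hub side",atz(s,200+417/6,120+518/6,123.5),"rim side",atz(s,200+417/6,120+521/6,127.5))
bot.move_ptp([330,-150,420],[np.pi,0,np.pi])
bot.move_ptp([390,160,340],[np.pi,0.6,np.pi])
m=imaging.camera_model("wrist");im=imaging.capture("wrist")
np.save("m1.npy",m,allow_pickle=True)
cv2.imwrite("pics/w1.png",im);cv2.imwrite("pics/w1b.png",cv2.resize(im,(800,600),interpolation=cv2.INTER_CUBIC))
F=np.array([566.3,186.4,250]);S=np.array([568.5,277.9,250])
for P in(F,S,F+[-72,1,8],S+[-72,1,8],[597,0,123.5]):print(np.round(proj(m,P)*800/512,1))
print(bot.get_state()["t"],m["position"],m["rotation"])
E
```

```text
hub side [606.64194544  10.40898421 123.5       ] rim side [ 6.02366454e+02 -2.31834381e-02  1.27500000e+02]
[433.2 389.8]
[554.4 391.2]
[442.1 346.2]
[588.7 348. ]
[233.7 287.7]
3.225 [250.52439477 160.30419787 416.67617809] [-8.88299769e-01  7.49823636e-04  1.56897149e+00]
```

View pics/w1b.png

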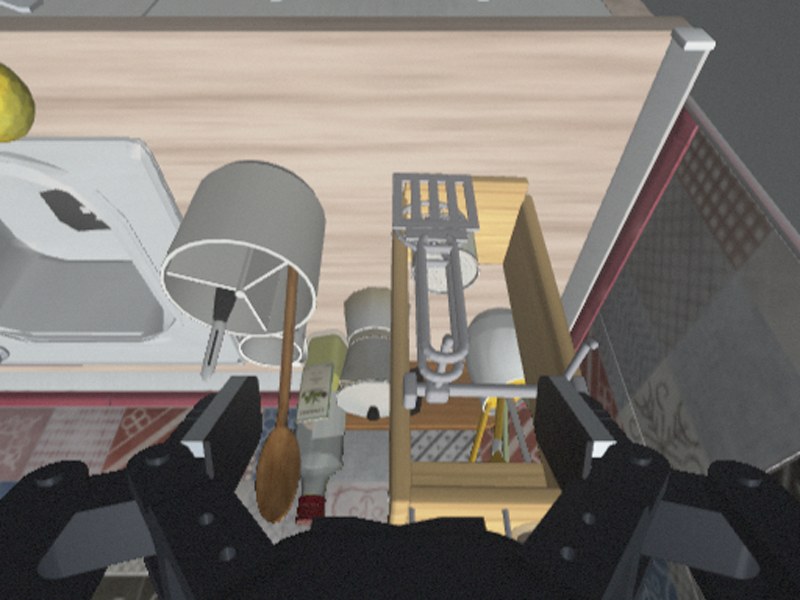

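The picture (upside-down view) shows full-hook tip ~(447,342), spare tip ~(595,344), caddy hub ~(240,294), within a few px of my predictions. One enlarged crop for fine values.

```bash
python3 - <<'E'
import cv2
a=cv2.imread("pics/w1.png")
cv2.imwrite("pics/w1c.png",cv2.resize(a[140:270,95:395],None,fx=2.66,fy=2.66,interpolation=cv2.INTER_CUBIC)[:, :]) if 0 else None
import numpy as np
h=cv2.resize(a[205:265,255:390],None,fx=5.9,fy=5.9,interpolation=cv2.INTER_CUBIC)
c=cv2.resize(a[148:200,100:210],None,fx=4.5,fy=4.5,interpolation=cv2.INTER_CUBIC)
o=np.zeros((600,800,3),np.uint8);o[:h.shape[0],:h.shape[1]]=h;o[360:360+c.shape[0],:c.shape[1]]=c
cv2.imwrite("pics/w1c.png",o);print(h.shape,c.shape)
E
```

```text
(354, 796, 3) (234, 495, 3)
```

View pics/w1c.png

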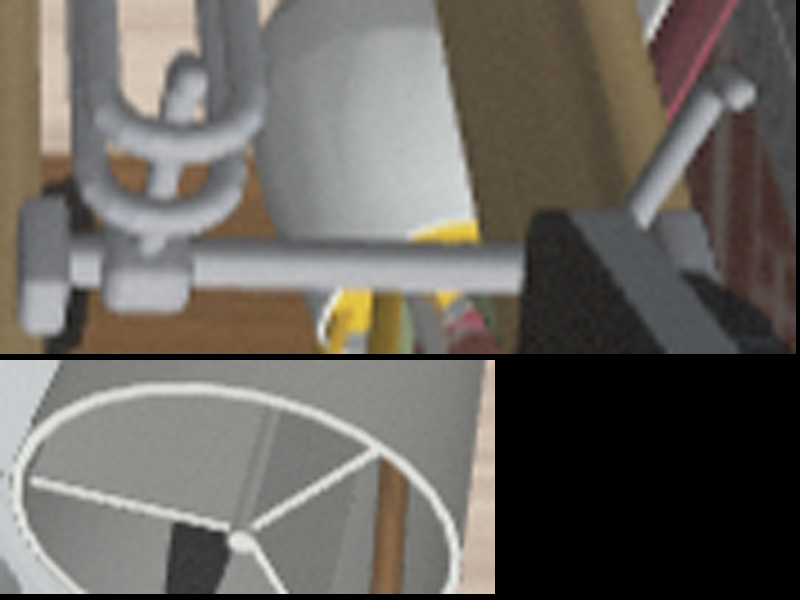

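```bash
python3 - <<'E'
from h import *
m=np.load("m1.npy",allow_pickle=True).item()
A=lambda u,v,z:np.round(atz(m,255+u/5.9-.4,205+v/5.9-.4,z)[:2],1)
C=lambda u,v,z:np.round(atz(m,100+u/4.5-.4,148+(v-360)/4.5-.4,z)[:2],1)
print("froot",A(152,262,250),"ftip",A(187,68,257),"stip",A(738,90,257),"rail s",A(500,267,250),"turner arch",A(182,140,259),"skim arch",A(165,215,259))
h=C(241,540,123.5);a=C(32,481,123.5);b=C(380,453,123.5);print("hub",h,a,b)
for p in(a,b):print(np.degrees(np.arctan2(*(p-h)[::-1])))
for P in ([505,190,227],):
    for o in([np.pi,0,np.pi],[np.pi,.47,np.pi]): print(solve_ik(P,o))
E
```

```text
froot [565.2 190. ] ftip [486.5 190.1] stip [492.9 280.8] rail s [567.3 259.4] turner arch [505.1 190.6] skim arch [530.5 189.5]
hub [605.4   3.2] [575.1 -56.8] [562.   58.9]
-116.79377562880315
127.92479986716175
[ 0.22302122  0.30982336 -0.22721174  1.03376122  0.          0.22302122]
[ 0.29830333  0.02302646 -0.70509634  0.39066688 -0.13349896  0.26756447]
```

```bash
python3 - <<'E'
from h import *
o=[np.pi,0,np.pi]
bot.grip(0.72,40)
bot.move_ptp([495,188.5,330],o)
bot.movel([510,188.5,300],o)
print(bot.movel([510,188.5,223],threshold=6,max_speed=100),bot.get_state()["tcp_pos"])
bot.grip(0.0,40)
s=bot.get_state();print(s["t"],s["opening"],s["gripper_force"],s["contact_force"])
print(bot.movel([509,188.5,239],max_speed=80,threshold=8),bot.get_state()["contact_force"])
print(bot.movel([455,188.5,240],max_speed=120,threshold=8))
bot.movel([455,279,240])
m=imaging.camera_model("wrist");np.save("m2.npy",m,allow_pickle=True)
im=imaging.capture("wrist");cv2.imwrite("pics/w2.png",im);cv2.imwrite("pics/w2b.png",cv2.resize(im,(800,600),interpolation=cv2.INTER_CUBIC))
s=bot.get_state();print(s["t"],s["tcp_pos"],s["opening"],s["contact_force"])
print("pred tip",proj(m,[494,279.5,258])*800/512)
E
```

```text
False [510.50457903 188.62829173 223.74756071]
6.025 0.36273033799124854 39.31828714907169 [-0.22705514  1.7157042   3.85800819]
False [ 0.69149767 -0.25748853 -1.69502294]
False
7.775 [454.9920716  278.28579748 239.80824438] 0.36678965681826997 [-0.03264301  0.03067345 -0.4747662 ]
pred tip [398.91897413 518.7695505 ]
```

View pics/w2b.png

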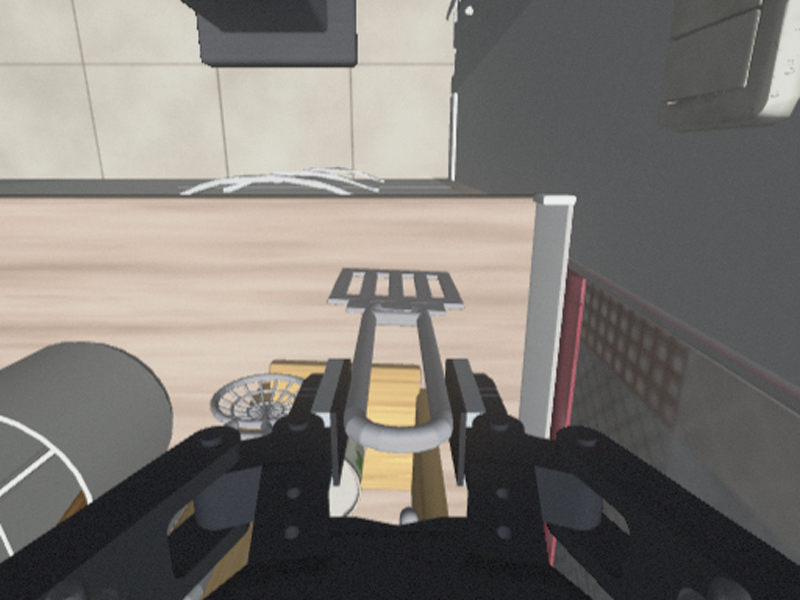

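Turner is held centrally (arch centre u≈400, spare tip at (408,517)), so the tip is about 2.5 mm further in +y; skimmer net still hangs. Shift and hang.

```bash
python3 - <<'E'
from h import *
bot.movel([455,281.8,240])
print(bot.movel([518,281.5,240],max_speed=80,threshold=6),bot.get_state()["tcp_pos"])
print(bot.movel([518,281.5,222],max_speed=40,threshold=3),bot.get_state()["tcp_pos"],bot.get_state()["contact_force"])
bot.grip(0.72)
bot.movel([517,281.5,300])
bot.movel([440,250,330],[np.pi,.2,np.pi])
bot.move_ptp([390,200,340],[np.pi,.6,np.pi])
im=imaging.capture("wrist");cv2.imwrite("pics/w3.png",im);cv2.imwrite("pics/w3b.png",cv2.resize(im,(800,600),interpolation=cv2.INTER_CUBIC))
m=imaging.camera_model("wrist");np.save("m3.npy",m,allow_pickle=True)
print(bot.get_state()["t"],"skim arch pred",proj(m,[537,188.5,259])*800/512)
E
```

```text
False [517.54711084 281.48112752 239.87098986]
True [517.75332211 281.57880795 223.77129059] [0.36449513 0.1871994  4.05306274]
11.7667 skim arch pred [379.53652449 380.49295943]
```

View pics/w3b.png

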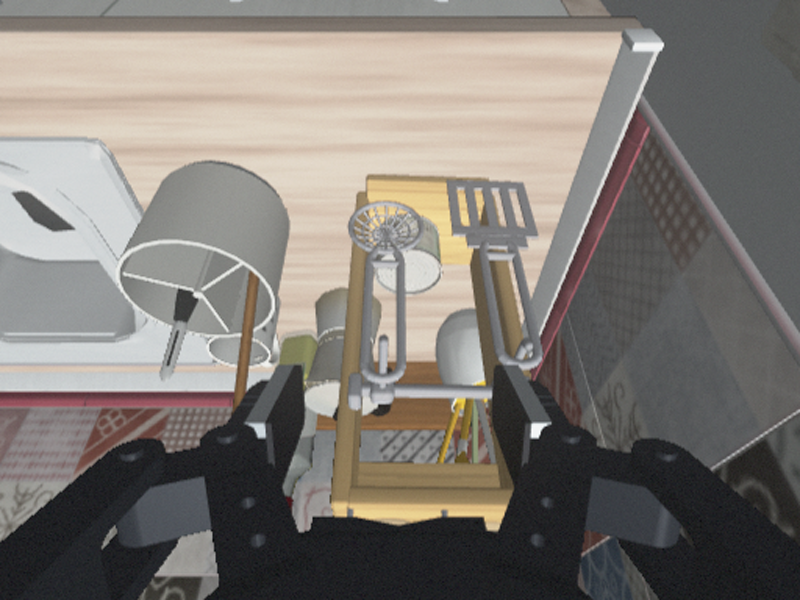

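Turner hangs on the spare hook (arch ~(515,360)); the skimmer's arch is at ~(384,378), about 2–3 mm in +y of my estimate. Now the skimmer.

```bash
python3 - <<'E'
from h import *
p=.47; a=np.array([np.sin(p),0,-np.cos(p)]); o=[np.pi,p,np.pi]
g=np.array([535,190.3,243]); T=g+19*a
bot.grip(0.62)
bot.move_ptp(T-90*a,o)
print(bot.movel(T,max_speed=90,threshold=6),bot.get_state()["tcp_pos"]-T)
bot.grip(0.0,40)
s=bot.get_state();print(s["t"],s["opening"],s["gripper_force"],s["contact_force"])
print(bot.movel(T+[0,0,16],max_speed=60,threshold=8),bot.movel(T+[-100,0,18],max_speed=120,threshold=8))
bot.movel(T+[-110,0,100])
yaw=np.pi+.113; R2=R.from_euler('z',.113)
bay=np.array([559,-3,0]); o2=[np.pi,p,yaw]
T2=bay+R2.apply(19*a)
bot.movel([T2[0]-100,100,323],o2,max_speed=200)
bot.movel([T2[0]-80,T2[1],323],max_speed=200)
bot.movel([T2[0],T2[1],323])
m=imaging.camera_model("wrist");np.save("m4.npy",m,allow_pickle=True)
w=imaging.capture("wrist");sd=imaging.capture("side")
cv2.imwrite("pics/w4.png",w);cv2.imwrite("pics/s4.png",sd)
w=cv2.resize(w[:,60:420],(562,600),interpolation=cv2.INTER_CUBIC)
c=cv2.resize(sd[110:280,230:297],(237,600),interpolation=cv2.INTER_CUBIC)
cv2.imwrite("pics/x4.png",np.hstack([w,c]))
s=bot.get_state();print(s["t"],s["tcp_pos"],s["opening"],s["gripper_force"],T2)
E
```

```text
False [0.16921453 0.15908192 0.6468626 ]
14.0333 0.3669931621075309 39.43983390927315 [-0.03827295  1.08944077  2.62830246]
False False
18.2167 [566.52942917  -1.55908678 322.75512461] 0.36919679891571133 39.665676578879356 [567.54996026  -2.02972114 -16.93979748]
```

View pics/x4.png

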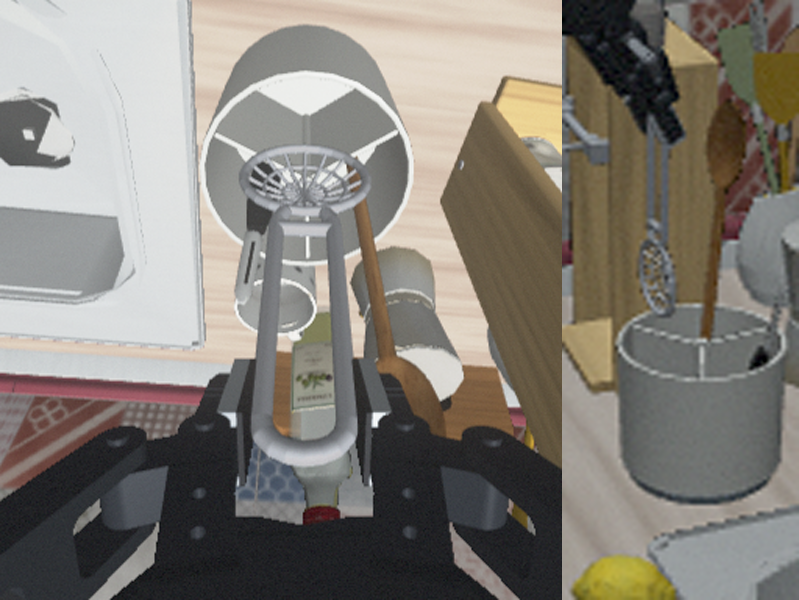

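```bash
python3 - <<'E'
from h import *
m=np.load("m4.npy",allow_pickle=True).item()
W=lambda x,y,z:np.round(atz(m,60+x*360/562,y*.64,z)[:2],1)
n=W(307,71,127.5);f=W(308,262,127.5);l=W(205,165,127.5);r=W(413,165,127.5)
print("rim near",n,"far",f,"mid",(n+f)/2,"l",l,"r",r)
print("div ends",W(218,138,123.5),W(398,140,123.5))
print("net bottom z165",W(305,148,165),"net top z233",W(305,211,233))
print("pred bottom/center/arch", [np.round((proj(m,P)-[60,0])/[.6406,.64]) for P in([558,-3,165],[558,-3,199],[558,-3,357])])
E
```

```text
rim near [529.1  -2.8] far [671.4  14.9] mid [600.25   6.05] l [596. -64.] r [580.2  75.1]
div ends [577.9 -55.6] [565.9  61.7]
net bottom z165 [558.6  -0.7] net top z233 [556.6  -1.1]
pred bottom/center/arch [array([301., 147.]), array([301., 176.]), array([299., 470.])]
```

Skimmer hangs vertical in the grip, net at (558,-1), caddy centre at (600,5.5), dividers symmetric in view: only +2 mm in y needed. Lower it.

```bash
python3 - <<'E'
from h import *
s=bot.get_state();P=np.array(s["tcp_pos"])+[0.5,2,0]
bot.movel(P)
P[2]=190
print(bot.movel(P,max_speed=80,threshold=3),bot.get_state()["tcp_pos"])
P[2]=168
hit=bot.movel(P,max_speed=15,threshold=1.5)
s=bot.get_state();print(hit,s["tcp_pos"],s["contact_force"],s["t"])
w=imaging.capture("wrist");sd=imaging.capture("side")
cv2.imwrite("pics/w5.png",w);cv2.imwrite("pics/s5.png",sd)
m=imaging.camera_model("wrist");np.save("m5.npy",m,allow_pickle=True)
E
```

```text
False [5.67440089e+02 3.81132245e-01 1.90586645e+02]
True [5.67217239e+02 4.76765888e-01 1.78095369e+02] [-0.2508363   0.30573023  3.60205378] 21.1333
```

Floor contact at TCP z 178 (176.5 expected). Release and retreat, then a last look.

```bash
python3 - <<'E'
from h import *
s=bot.get_state();P=np.array(s["tcp_pos"]);Rt=R.from_euler('xyz',s["orientation"]);a=Rt.as_matrix()[:,2]
bot.grip(0.45);bot.grip(0.62)
bot.movel(P-100*a,max_speed=80)
bot.move_ptp([380,100,370],[np.pi,.6,np.pi])
bot.dwell(.5)
w=imaging.capture("wrist");sd=imaging.capture("side");cv2.imwrite("pics/w6.png",w)
c=cv2.resize(sd[110:280,215:312],(342,600),interpolation=cv2.INTER_CUBIC)
w=cv2.resize(w[:300,130:355],(450,600),interpolation=cv2.INTER_CUBIC)
cv2.imwrite("pics/x6.png",np.hstack([w,c]))
s=bot.get_state();print(s["t"],s["contact_force"],s["gripper_force"])
E
```

```text
24.6083 [ 0.33163835 -0.14738894  0.4131    ] 0.0
```

View pics/x6.png

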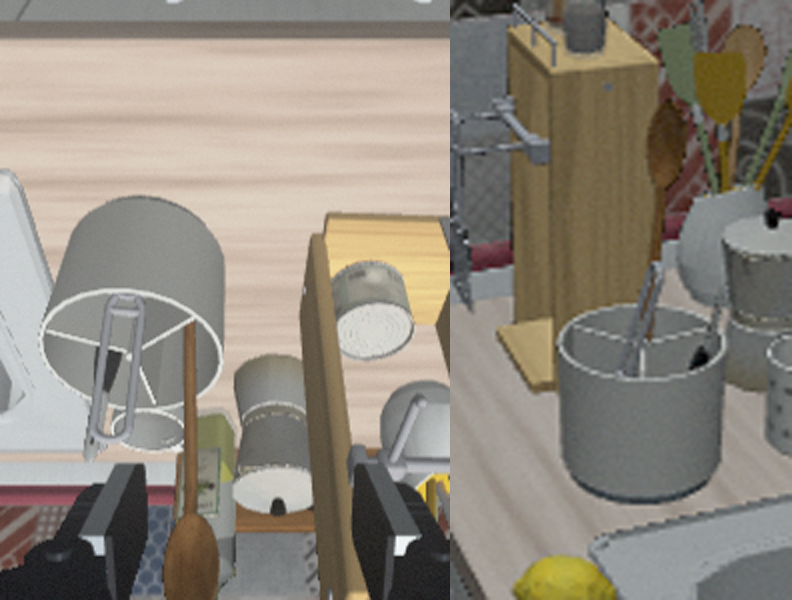

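The skimmer stands head down in the empty compartment, leaning by roughly 15–20° (handle ~(640,320) in the side half). The dividers haven't turned, the crowded hook is empty and the turner is still hanging. Handing in.

```bash
python3 -c "
from h import *
print(bot.sign_off())"
```

```text
the job is handed in; nothing more can be done
None
```

I hung the turner on the formerly empty hook, stood the skimmer head down in the empty compartment without visibly turning the caddy, and handed the job in at about 25 s; no verdict was returned.

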